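# Reload the label dispenser on the self-service counter

## Task

Reload the label dispenser: slide its cover fully open, take the spent cores off the spindles and throw them in the waste basket, and put every fresh roll from the mat onto a spindle of its own, pushed right down. Then slide the cover fully shut and let go, leaving the other things on the counter where they are.

Things in the scene. Friction and masses are not known exactly. Their poses are not given: they have to be found in the camera images.
- dispenser: White label dispenser, fixed. Origin on the counter under the middle of its compartment; x from its front to its back, y to its left. Compartment 137 (x) by 246 (y), floor 5, wall tops 66 up; three bays, pitch 83 along y, partitions 35 high; close fingers along x there. Behind (x 69 to 213): closed motor housing, 66 high. Cover guide rails along both sides, tops at 77. Lengths in mm.
- cover (a joint): How far the cover is slid back (m): 0 shut, 0.141 fully open, against its stop; starts 0 to 0.03. It slides along the dispenser's +x axis, over the motor housing, and stays where left (about 2 N of friction). A clear flat panel in a grey frame, 144 mm (x) by 237 mm (y), 4 mm thick (frame 6 mm), underside 67 mm above the counter.
- cover_handle (a point): Middle of the black grip bar on the cover: 12 mm thick (dispenser's x), 100 mm long (y), 14 mm high, on two feet near its ends; bar centre 96 mm above the counter, its underside 18 mm above the panel. Moves with the cover: at dispenser x = -20 mm when shut, +121 mm when open.
- mat: Black rubber bar mat, 310 mm (x) by 230 mm (y), 4 mm thick, fixed, on one side of the dispenser; origin on the counter under its middle. The fresh rolls stand on it.
- basket: White perforated plastic basket for waste, fixed, open on top, on the other side of the dispenser from the mat: 220 mm (x) by 150 mm (y) outside, 110 mm high, walls 4 mm (rim 232 by 162 mm), inner floor at 4 mm. Origin on the counter under its middle.
- spindle0 (a point): Foot of the right-hand (-y) upright steel spindle: on its axis, on top of the seat flange (34 mm across) on which a core or roll rests, 8 mm above the counter. The spindle is 20 mm thick and rises 44 mm above this point, its top 8 mm tapered. z points up.
- spindle1 (a point): Foot of the middle upright steel spindle: on its axis, on top of the seat flange (34 mm across) on which a core or roll rests, 8 mm above the counter. The spindle is 20 mm thick and rises 44 mm above this point, its top 8 mm tapered. z points up.
- spindle2 (a point): Foot of the left-hand (+y) upright steel spindle: on its axis, on top of the seat flange (34 mm across) on which a core or roll rests, 8 mm above the counter. The spindle is 20 mm thick and rises 44 mm above this point, its top 8 mm tapered. z points up.
- roll0: A fresh roll of labels standing on end on the mat, white, 56 mm across, 40 mm high, with a 24 mm hole through its brown core; about 75 g. Origin at the centre of its underside, z along its axis (up). Two or three rolls are there; None if absent.
- roll1: A fresh roll of labels standing on end on the mat, white, 56 mm across, 40 mm high, with a 24 mm hole through its brown core; about 75 g. Origin at the centre of its underside, z along its axis (up). Two or three rolls are there; None if absent.
- roll2: A fresh roll of labels standing on end on the mat, white, 56 mm across, 40 mm high, with a 24 mm hole through its brown core; about 75 g. Origin at the centre of its underside, z along its axis (up). Two or three rolls are there; None if absent.
- core0: A spent core: bare brown cardboard tube, 30 mm outside, 24 mm hole, 40 mm high, 12 g, sitting on one of the spindles at the start. Origin at the centre of its underside, z along its axis (up). Two or three are there; None if absent.
- core1: A spent core: bare brown cardboard tube, 30 mm outside, 24 mm hole, 40 mm high, 12 g, sitting on one of the spindles at the start. Origin at the centre of its underside, z along its axis (up). Two or three are there; None if absent.
- core2: A spent core: bare brown cardboard tube, 30 mm outside, 24 mm hole, 40 mm high, 12 g, sitting on one of the spindles at the start. Origin at the centre of its underside, z along its axis (up). Two or three are there; None if absent.
- sauce_cup: Bystander: small lidded sauce cup, 60 mm across, 35 mm high, on the mat; origin under its centre; loose.
- marker: Bystander: marker pen lying on the mat near its edge, 135 mm long, 17 mm thick; origin under its middle, x along it; loose.
- stapler: Bystander: stapler behind the dispenser, 130 mm long, 55 mm high; loose.
- sanitizer: Bystander: clear bottle at the back, 62 mm across, 180 mm high; loose.
- jar: Bystander: glass jar with a steel lid at the back, 80 mm across, 100 mm high; loose.
Things that resemble listed ones, but are neither listed nor needed, are in the scene too. Leave any green, red or yellow look-alike of the roll0 alone.

How it is judged (in metres and radians):
On the way, in this order (a step that is already met when the one before it is completed fails the run):
1. the cover is slid fully open (value of joint cover above 0.131 m), for 0.2 s.
2. with the cover open, every spent core is in the basket and every roll sits fully down on a spindle of its own (value of joint cover above 0.11 m and x of core0 in the frame of basket between -0.115 and 0.115 m and y of core0 in the frame of basket between -0.08 and 0.08 m and z of each of core0, core1, core2 in the frame of basket below 0.09 m and x of core1 in the frame of basket between -0.115 and 0.115 m and y of core1 in the frame of basket between -0.08 and 0.08 m and x of core2 in the frame of basket between -0.115 and 0.115 m and y of core2 in the frame of basket between -0.08 and 0.08 m and ((horizontal distance between roll0 and spindle0 below 0.006 m and z of roll0 in the frame of spindle0 between -0.004 and 0.004 m and angle between roll0's own z axis and vertical below 0.08 rad) or (horizontal distance between roll0 and spindle1 below 0.006 m and z of roll0 in the frame of spindle1 between -0.004 and 0.004 m and angle between roll0's own z axis and vertical below 0.08 rad) or (horizontal distance between roll0 and spindle2 below 0.006 m and z of roll0 in the frame of spindle2 between -0.004 and 0.004 m and angle between roll0's own z axis and vertical below 0.08 rad)) and ((horizontal distance between roll1 and spindle0 below 0.006 m and z of roll1 in the frame of spindle0 between -0.004 and 0.004 m and angle between roll1's own z axis and vertical below 0.08 rad) or (horizontal distance between roll1 and spindle1 below 0.006 m and z of roll1 in the frame of spindle1 between -0.004 and 0.004 m and angle between roll1's own z axis and vertical below 0.08 rad) or (horizontal distance between roll1 and spindle2 below 0.006 m and z of roll1 in the frame of spindle2 between -0.004 and 0.004 m and angle between roll1's own z axis and vertical below 0.08 rad)) and ((horizontal distance between roll2 and spindle0 below 0.006 m and z of roll2 in the frame of spindle0 between -0.004 and 0.004 m and angle between roll2's own z axis and vertical below 0.08 rad) or (horizontal distance between roll2 and spindle1 below 0.006 m and z of roll2 in the frame of spindle1 between -0.004 and 0.004 m and angle between roll2's own z axis and vertical below 0.08 rad) or (horizontal distance between roll2 and spindle2 below 0.006 m and z of roll2 in the frame of spindle2 between -0.004 and 0.004 m and angle between roll2's own z axis and vertical below 0.08 rad))), for 0.2 s.
3. the cover is slid fully shut (value of joint cover below 0.005 m), for 0.2 s.
At the end, for the whole second after the job is handed in: Cover shut (joint below 5 mm); each roll on a spindle, within 6 mm of its axis and 4 mm of the seat flange, upright within 0.08 rad; each core inside the basket (origin within its outline, under 90 mm up); rolls and cores at rest (value of joint cover below 0.005 m and x of core0 in the frame of basket between -0.115 and 0.115 m and y of core0 in the frame of basket between -0.08 and 0.08 m and z of each of core0, core1, core2 in the frame of basket below 0.09 m and x of core1 in the frame of basket between -0.115 and 0.115 m and y of core1 in the frame of basket between -0.08 and 0.08 m and x of core2 in the frame of basket between -0.115 and 0.115 m and y of core2 in the frame of basket between -0.08 and 0.08 m and ((horizontal distance between roll0 and spindle0 below 0.006 m and z of roll0 in the frame of spindle0 between -0.004 and 0.004 m and angle between roll0's own z axis and vertical below 0.08 rad) or (horizontal distance between roll0 and spindle1 below 0.006 m and z of roll0 in the frame of spindle1 between -0.004 and 0.004 m and angle between roll0's own z axis and vertical below 0.08 rad) or (horizontal distance between roll0 and spindle2 below 0.006 m and z of roll0 in the frame of spindle2 between -0.004 and 0.004 m and angle between roll0's own z axis and vertical below 0.08 rad)) and ((horizontal distance between roll1 and spindle0 below 0.006 m and z of roll1 in the frame of spindle0 between -0.004 and 0.004 m and angle between roll1's own z axis and vertical below 0.08 rad) or (horizontal distance between roll1 and spindle1 below 0.006 m and z of roll1 in the frame of spindle1 between -0.004 and 0.004 m and angle between roll1's own z axis and vertical below 0.08 rad) or (horizontal distance between roll1 and spindle2 below 0.006 m and z of roll1 in the frame of spindle2 between -0.004 and 0.004 m and angle between roll1's own z axis and vertical below 0.08 rad)) and ((horizontal distance between roll2 and spindle0 below 0.006 m and z of roll2 in the frame of spindle0 between -0.004 and 0.004 m and angle between roll2's own z axis and vertical below 0.08 rad) or (horizontal distance between roll2 and spindle1 below 0.006 m and z of roll2 in the frame of spindle1 between -0.004 and 0.004 m and angle between roll2's own z axis and vertical below 0.08 rad) or (horizontal distance between roll2 and spindle2 below 0.006 m and z of roll2 in the frame of spindle2 between -0.004 and 0.004 m and angle between roll2's own z axis and vertical below 0.08 rad)) and linear speed of each of core0, core1, core2, roll0, roll1, roll2 below 0.02 m/s); the robot touches nothing.
It fails at once if a bystander (sauce cup, marker, stapler, bottle, jar) is moved by more than 40 mm (distance of any of sauce_cup, marker, stapler, sanitizer, jar from where it was at the start of the episode above 0.04 m).
Of core0, core1, core2 only 2 to 3 are there at a start; the rules pass over those that are not, and their reading is None.
Of roll0, roll1, roll2 only 2 to 3 are there at a start; the rules pass over those that are not, and their reading is None.
At some moment in a run one of roll0, roll1, roll2 may be knocked a few centimetres aside while the robot is not near it.
It also fails if it takes over 210 s, if anything falls off the work surface, if the arm or the gripper's body presses on something with over 40 N, if the wrist force passes 120 N, or if a joint passes its speed limit or range.

## Robot

A 7-joint arm with a two-finger parallel gripper is mounted at the origin on the work surface. World frame = base frame: x ahead of the robot, y to its left, z up, the work surface at z = 0. Lengths are in mm, angles in rad, forces in N, time in s.
With the tool pointing down it reaches from about 350 to 900 mm from the base axis. Payload 19.9 kg.
Tool frame: the origin (TCP) lies midway between the tips of the shut fingers; the grasp point (between the pads) lies 19 mm behind it; z points along the fingers, y is the line along which they close (so a half turn about z gives the same grasp; the last joint's range is limited). The gripper opens to 85 mm and grips with 20 to 120 N. Pads are 22 mm wide; open, the fingers measure 114 mm over their backs; the gripper's body (76 mm by 85 mm) begins 54 mm behind the grasp point. The pads swing forward as they close: fully open they stand 13 mm farther back than shut.
Start: joints at [1.208, 0.417, -0.01, 1.614, 0.005, 1.111, -0.053], TCP at [197.664, -592.897, 199.76] pointing down, gripper open.
Joint ranges: [-2.81, 2.81], [-0.39, 2.02], [-1.27, 1.25], [0.06, 2.57], [-1.19, 4.33], [0.19, 2], [-2.82, 2.82]. Speed limits (rad/s): [1.89, 1.89, 2.39, 2.39, 3.01, 3.01, 3.01].

## Interface

Orientations are given as a rotation vector (axis times angle).
In Python, from station import manip gives the robot as it stands. The module is installed in compiled form; this text tells all that it offers.
- The arm moves only by the tool drive_tool, never from a script. Its argument "series" is a list that holds one entry, the list of rows, each a list of 5 numbers: the opening, from -1 (shut) to 1 (fully open), then the shift along the tool's x, y, z normalised to -1 to 1, where 1 is 800 mm, then the turn about the tool's z normalised to -1 to 1, where 1 is pi rad. In form: [[[jaw, x, y, z, twist], ...]]. A call has 1 to 20 rows; each row is the pose to reach, as a shift and turn from the pose commanded when the call began, along the tool's axes at that moment, turning the shorter way round; what a row does not reach only later rows make up. A row lasts 1/10 s, in which the tool goes at most 50 mm and 8.59 degrees, less where a joint would pass 70% of its speed; a pose out of reach is approached as far as the arm can. A call with a number of a shift or a turn outside -1 to 1 is refused whole. A call with a gripper value outside its range is refused whole. The fingers move at their own pace and stop on an object; "force" is the grip in N (left out, the last holds). Time passes only in rows, so rows that repeat a pose let the fingers close. It gives the time, the measured TCP pose, the force, the opening and the grip force at its end, in the units of the state.
- manip.get_state(): the state, without advancing time (a new reading comes with each control period).
- manip.read_camera(name): name is "side" or "top" or "wrist"; returns the picture (420x560x3 uint8, red, green, blue); there is no depth.
- manip.get_calibration(name): a dict with "mtx" (3x3 intrinsics, pixels), "camera_from_world" (4x4, takes a point from world to camera coordinates). Camera axes: x right, y down, z forward; pixel columns grow to the right and rows downward; lengths in mm; the calibration is good to about 2 mm. A picture is of the moment at which its call begins: read the wrist's pose just before it. get_calibration takes no time and is no camera call; for the wrist camera it gives the pose at the moment of the call.
- manip.sign_off(): hands the job in; it is judged then, once.
The state is a dict: "t": time; "qpos": joint angles; "dq": joint speeds; "tau": joint torques, N m; "tcp_pos": TCP position; "tool_rot": TCP orientation; "ft_force": force on the tool from outside, world axes, zero at the start; "torque": the same for the moment, N m; "opening": finger opening in mm; "grip_force": force on a finger pad.
Only numpy, scipy, OpenCV 4.12 (cv2) and the standard library are available. Lean on these libraries where they do the work, as an engineer would, in place of code of your own. Each camera call takes 0.05 s, during which the arm holds its last target. There are 200 camera calls.

## Working session

There is one attempt and no reset: what is moved stays moved. The work goes in short steps, Python scripts to look and compute and a tool call to move; the robot and the scene stay as the last step left them, time stands still between calls to the robot, and variables do not carry over. Pictures are saved under pics/ and viewed, at most 14 in all, crops included, and the job is handed in when it is done.

Besides the shell and the picture viewer there is one more tool, called after "Emit:" in YAML: its name, and indented under it one key for each argument. drive_tool: Moves the arm, as the interface text tells. Its arguments: {"type":"object","properties":{"series":{"type":"array","items":{"type":"array","items":{"type":"array","items":{"type":"number","minimum":-1,"maximum":1}}}},"force":{"type":"number"}},"required":["series"]}

```bash
mkdir -p pics
cat > h.py <<'E'
import numpy as np, cv2
from station import manip
def snap(name, fn=None):
    im=manip.read_camera(name)
    if fn: cv2.imwrite('pics/'+fn, cv2.cvtColor(im,cv2.COLOR_RGB2BGR))
    return im
def ray(cal,u,v):
    K=np.array(cal['mtx']);T=np.array(cal['camera_from_world']);R=T[:3,:3];t=T[:3,3]
    return -R.T@t, R.T@np.linalg.solve(K,[u,v,1.])
def onplane(cal,u,v,z):
    c,d=ray(cal,u,v); return c+d*(z-c[2])/d[2]
def proj(cal,p):
    K=np.array(cal['mtx']);T=np.array(cal['camera_from_world']);q=K@(T[:3,:3]@np.array(p,float)+T[:3,3]); return q[:2]/q[2]
E
python3 - <<'E'
from h import *
s=manip.get_state(); print({k:np.round(v,3).tolist() for k,v in s.items()})
for n in ('top','side','wrist'):
    c=manip.get_calibration(n); im=snap(n,n+'0.png'); print(n,np.round(c['mtx'],1).tolist(), np.round(ray(c,280,210),3).__repr__())
a=[cv2.imread('pics/%s0.png'%n) for n in ('top','side')]
cv2.imwrite('pics/t0.png',cv2.resize(a[0],(800,600),interpolation=cv2.INTER_CUBIC))
cv2.imwrite('pics/s0.png',cv2.resize(a[1],(800,600),interpolation=cv2.INTER_CUBIC))
E
```

```text
{'t': 0.0, 'qpos': [1.207, 0.418, -0.01, 1.614, 0.005, 1.111, -0.053], 'dq': [0.002, -0.0, 0.0, -0.002, 0.001, 0.0, 0.002], 'tau': [0.001, -86.444, 0.679, -43.49, 0.019, 0.007, -0.0], 'tcp_pos': [197.517, -592.554, 199.161], 'tool_rot': [-3.1, -0.503, 0.001], 'ft_force': [-0.082, 0.476, -0.092], 'torque': [0.078, 0.027, -0.007], 'grip_force': 0.0, 'opening': 85.739}
top [[518.7, 0.0, 273.9], [0.0, 518.7, 205.2], [0.0, 0.0, 1.0]] array([[ 2.469090e+02, -2.853000e+00,  1.670994e+03],
       [ 1.660000e-01, -2.300000e-02, -9.860000e-01]])
side [[414.6, 0.0, 281.2], [0.0, 414.6, 209.0], [0.0, 0.0, 1.0]] array([[-1.03031e+02,  5.80745e+02,  7.92702e+02],
       [ 5.75000e-01, -5.19000e-01, -6.33000e-01]])
wrist [[300.0, 0.0, 277.2], [0.0, 300.0, 206.0], [0.0, 0.0, 1.0]] array([[ 2.71119e+02, -5.67552e+02,  3.73023e+02],
       [-2.99000e-01, -1.07000e-01, -9.48000e-01]])
```

View pics/t0.png

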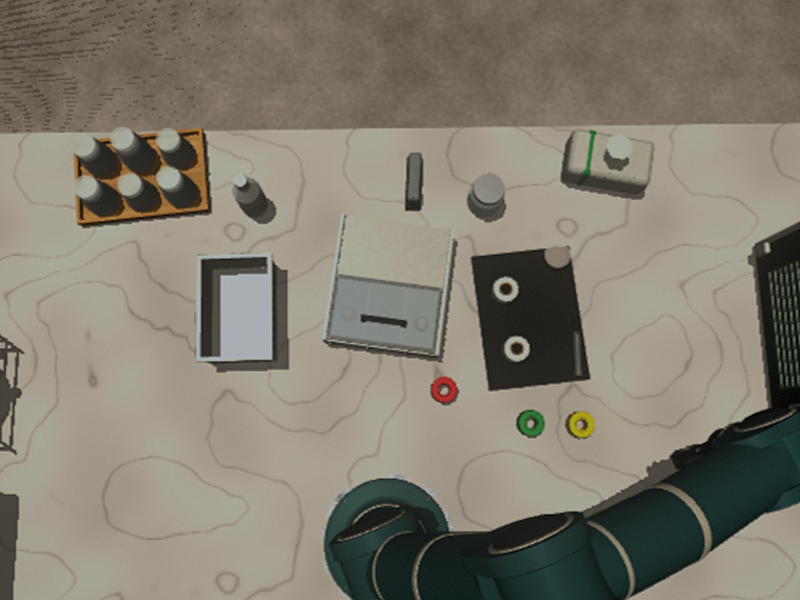

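View pics/s0.png

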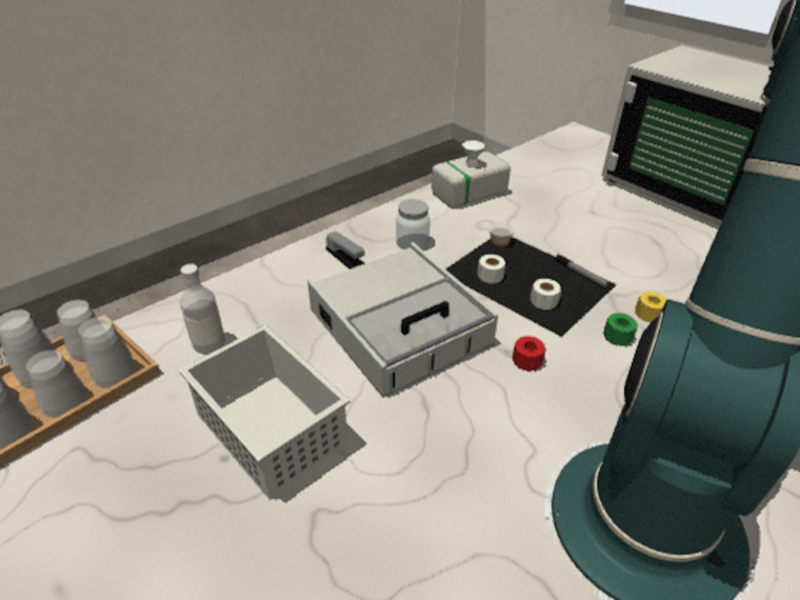

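The top view (800x600) shows the dispenser with its black handle at about (384,320), and cores dimly visible at (348,313) and (421,324). The basket is at (235,307). On the mat at (530,318) are two white rolls at (505,289) and (517,349), with the cup at (557,256) and the marker at (578,353). The look-alikes are red (444,390), green (531,423) and yellow (581,425), all off the mat. Only the two white rolls on the mat fit the description.

```bash
cat > m.py <<'E'
from h import *
def blobs(mask,amin):
    n,l,st,ce=cv2.connectedComponentsWithStats(mask.astype(np.uint8)); return [(st[i],ce[i],l==i) for i in range(1,n) if st[i][4]>=amin]
if __name__=='__main__':
    top=cv2.imread('pics/top0.png'); side=cv2.imread('pics/side0.png')
    ct,cs=manip.get_calibration('top'),manip.get_calibration('side')
    g=top.max(2).astype(int)
    # handle
    for st,ce,m in blobs(g[195:255,225:320]<60,30):
        r=cv2.minAreaRect(np.argwhere(m)[:,::-1].astype(np.float32)); print('dark',st,r)
        b=cv2.boxPoints(r)+[225,195]; w=np.array([onplane(ct,*p,103)[:2] for p in b]); print(np.round(w,1).tolist(), w.mean(0))
    # rolls: white on mat
    for st,ce,m in blobs(top[170:275,325:415].min(2)>110,60):
        q=ce+[325,170]; print('white',st,q,onplane(ct,*q,44))
    gs=side.min(2)
    for st,ce,m in blobs(gs[160:235,310:430]>110,60): print('sidewhite',st+[310,160,0,0,0],ce+[310,160])
    for st,ce,m in blobs(top.max(2)[160:290,320:430]<50,300):
        p=np.argwhere(m)[:,::-1].astype(np.float32)+[320,160]; b=cv2.boxPoints(cv2.minAreaRect(p.astype(np.float32))); print('mat',[np.round(onplane(ct,*x,4)[:2],1).tolist() for x in b])
    for nm,px in (('houseBL',(343,214)),('houseBR',(455,229)),('frontR',(441,355)),('frontL',(325,342))):
        print(nm,onplane(ct,px[0]*.7,px[1]*.7,70))
    print('basket',[np.round(onplane(ct,x*.7,y*.7,110)[:2],1).tolist() for x,y in ((197,254),(272,254),(274,361),(197,361))])
E
python3 m.py
```

```text
dark [ 28  26  32   8 117] ((43.357643127441406, 29.032089233398438), (31.255807876586914, 4.13328218460083), 7.85331392288208)
[[469.9, 45.5], [482.5, 43.6], [467.8, -50.7], [455.2, -48.7]] [468.84111642  -2.54217777]
dark [ 6 44 25  5 35] ((18.089889526367188, 46.056182861328125), (24.081512451171875, 2.1806092262268066), 5.440331935882568)
[[418.8, 111.5], [425.4, 110.8], [417.2, 38.2], [410.6, 38.9]] [418.0040379  74.8547356]
dark [33 48 25  5 34] ((44.93914794921875, 49.94624710083008), (24.185264587402344, 1.3511321544647217), 7.765166759490967)
[[408.4, 30.2], [412.4, 29.6], [401.3, -42.9], [397.2, -42.2]] [404.82277999  -6.33785536]
white [   0    0   90  105 2666] [367.63315829 220.20817704] [ 484.25992758 -317.86168554   44.        ]
white [ 21  24  17  17 154] [353.77922078 201.81818182] [ 544.31046684 -276.47947751   44.        ]
white [ 28  66  18  17 161] [361.21118012 243.66459627] [ 409.99058195 -293.92297382   44.        ]
sidewhite [ 310  160  120   75 3645] [364.30534979 189.24224966]
sidewhite [335 178  19  16 144] [343.58333333 183.74305556]
sidewhite [373 195  19  16 170] [381.63529412 201.52352941]
sidewhite [395 201  35  34 519] [416.11560694 222.31791908]
mat [[626.5, -207.0], [654.8, -439.0], [344.5, -461.2], [318.4, -236.3]]
houseBL [714.3113833   83.94458413  70.        ]
houseBR [ 675.86059789 -165.54950716   70.        ]
frontR [ 395.12932076 -126.03934069   70.        ]
frontL [427.55485902 124.69460372  70.        ]
basket [[618.1, 396.8], [615.6, 235.4], [384.7, 228.7], [387.4, 390.3]]
```

```bash
cat > go.py <<'E'
# usage: go.py x y z yaw_deg(of tool y) -> normalised row from the present pose
import sys; from h import *
from scipy.spatial.transform import Rotation as Ro
def row(p,yaw):
    s=manip.get_state(); R=Ro.from_rotvec(s['tool_rot']).as_matrix(); d=R.T@(np.array(p,float)-s['tcp_pos'])/800
    cur=np.degrees(np.arctan2(R[1,1],R[0,1])); dy=(yaw-cur+180)%360-180
    tw=-dy/180
    return np.round([*d,tw],4).tolist()
if __name__=='__main__':
    s=manip.get_state(); print('tcp',np.round(s['tcp_pos'],1),'t',s['t'],'F',np.round(s['ft_force'],1),'open',s['opening'],'Rz',np.round(Ro.from_rotvec(s['tool_rot']).as_matrix()[:,2],3))
    a=list(map(float,sys.argv[1:]))
    for i in range(0,len(a),4): print(row(a[i:i+3],a[i+3]))
E
python3 go.py 440 0 260 -8.7
```

```text
tcp [ 197.6 -592.6  199.3] t 0.15 F [-0.7  0.4 -0. ] open 85.71670805150467 Rz [-0.     0.001 -1.   ]
[0.5218, -0.607, -0.0753, -0.3492]
```

Emit:
drive_tool:
  series:
    - [[1,0,0,-0.075,0],[1,0.522,-0.607,-0.075,-0.349],[1,0.522,-0.607,-0.075,-0.349],[1,0.522,-0.607,-0.075,-0.349],[1,0.522,-0.607,-0.075,-0.349],[1,0.522,-0.607,-0.075,-0.349],[1,0.522,-0.607,-0.075,-0.349],[1,0.522,-0.607,-0.075,-0.349],[1,0.522,-0.607,-0.075,-0.349],[1,0.522,-0.607,-0.075,-0.349],[1,0.522,-0.607,-0.075,-0.349],[1,0.522,-0.607,-0.075,-0.349],[1,0.522,-0.607,-0.075,-0.349],[1,0.522,-0.607,-0.075,-0.349],[1,0.522,-0.607,-0.075,-0.349],[1,0.522,-0.607,-0.075,-0.349],[1,0.522,-0.607,-0.075,-0.349],[1,0.522,-0.607,-0.075,-0.349],[1,0.522,-0.607,-0.075,-0.349],[1,0.522,-0.607,-0.075,-0.349]]
  force: 30

```text
t: 2.15
tcp_pos: [440.2, -0.6, 259.8]
tool_rot: [2.385, 2.045, -0.0]
ft_force: [-0.3, 1.5, -0.0]
opening: 85.7
grip_force: 0.0
```

Run:
```python
from h import *
s=manip.get_state(); print(s['tcp_pos'],s['tool_rot'],s['qpos'],s['t'])
c=manip.get_calibration('wrist'); np.savez('c1.npz',**{k:np.array(v) for k,v in c.items() if k in('mtx','camera_from_world')})
im=snap('wrist','w1.png'); print(ray(c,280,210))
```

```text
[440.1610337   -0.64305289 259.80707869] [ 2.38517087e+00  2.04451555e+00 -1.31955053e-04] [ 0.61587843  0.04847064 -0.69932751  1.95179652  0.03425866  1.15292803
 -0.25028149] 2.15
(array([451.75311475,  76.86414179, 433.61605765]), array([-0.04065319, -0.31392546, -0.94871306]))
```

View pics/w1.png

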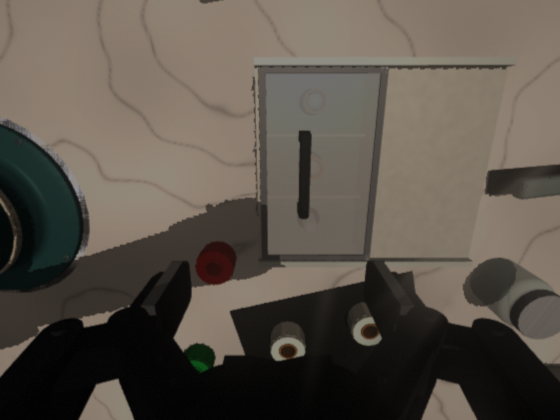

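The wrist view shows the handle bar at (304,174). Tubes or spindles are visible under the panel at (313,100), (313,165) and (310,215).

Run:
```python
from m import *
im=cv2.imread('pics/w1.png'); c=dict(np.load('c1.npz'))
for st,ce,m in blobs(im[115:235,285:330].max(2)<55,50):
    b=cv2.boxPoints(cv2.minAreaRect(np.argwhere(m)[:,::-1].astype(np.float32)))+[285,115]
    w=np.array([onplane(c,*p,103)[:2] for p in b]); print(st,np.round(w,1).tolist(),w.mean(0))
for nm,p,z in (('railBL',(514,65),77),('railBR',(470,261),77),('railFL',(256,60),77),('railFR',(262,259),77),('tubeL',(313,100),48),('tubeM',(315,165),48),('tubeR',(310,215),48)): print(nm,onplane(c,*p,z))
```

```text
[ 12  16  14  88 949] [[455.3, -45.1], [471.2, 52.8], [483.4, 50.6], [468.7, -47.6]] [469.64768595   2.68344548]
railBL [712.07481126  83.95127415  77.        ]
railBR [ 674.38663858 -149.90196844   77.        ]
railFL [436.52479115 131.67406146  77.        ]
railFR [ 402.67975306 -105.03270145   77.        ]
tubeL [495.90216794  82.14043326  48.        ]
tubeM [489.16021702   2.98011873  48.        ]
tubeR [474.53393417 -64.06874012  48.        ]
```

```bash
python3 go.py 469.3 0 140 -8.8 469.3 0 80 -8.8
```

```text
tcp [440.2  -0.5 259.8] t 2.2 F [ 0.  -0.5  1.3] open 85.04452971227678 Rz [ 0. -0. -1.]
[0.0062, 0.0359, 0.1498, 0.0001]
[0.0062, 0.0358, 0.2248, 0.0001]
```

Emit:
drive_tool:
  series:
    - [[1,0.006,0.036,0.15,0],[1,0.006,0.036,0.15,0],[1,0.006,0.036,0.15,0],[0,0.006,0.036,0.18,0],[0,0.006,0.036,0.21,0],[0,0.006,0.036,0.225,0],[0,0.006,0.036,0.225,0],[-1,0.006,0.036,0.225,0],[-1,0.006,0.036,0.225,0],[-1,0.006,0.036,0.225,0],[-1,0.006,0.036,0.225,0],[-1,0.006,0.036,0.225,0],[-1,0.006,0.036,0.225,0],[-1,0.006,0.036,0.225,0]]

```text
t: 3.6
tcp_pos: [469.4, 0.2, 79.8]
tool_rot: [-2.384, -2.045, 0.0]
ft_force: [-0.2, -0.6, 0.8]
opening: -0.1
grip_force: 0.0
```

Run:
```python
from h import *
a=snap('wrist');b=snap('side')
b=cv2.resize(b[180:290,210:360],(600,440),interpolation=cv2.INTER_CUBIC); a=cv2.resize(a,(560,420))
o=np.zeros((440,800,3),np.uint8)
o[:, :460]=b[:,:460]; o[:255,460:]=cv2.resize(a,(340,255)); cv2.imwrite('pics/c2.png',o[:,:,::-1])
```

```text
(no output)
```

View pics/c2.png

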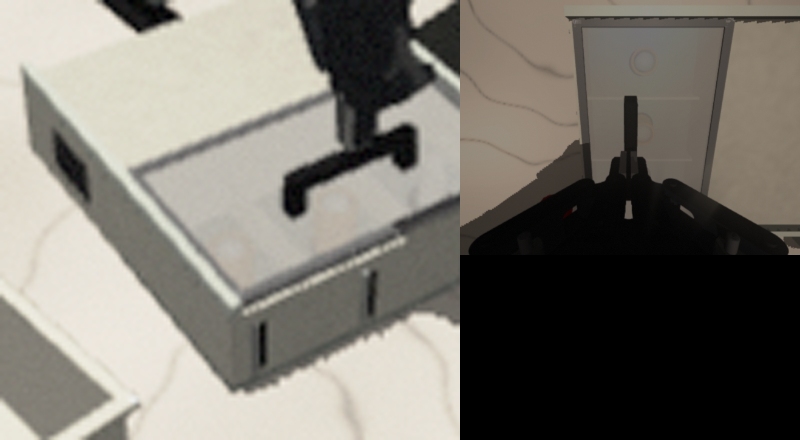

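Run:
```python
from h import *
s=manip.get_state();print(s['opening'],s['grip_force'],s['tcp_pos'])
c=manip.get_calibration('side');w=manip.get_calibration('wrist')
f=lambda p:((proj(c,p)-[210,180])*4).round(0)
u=np.array([.153,.988,0])
for n,p in (('tcp',s['tcp_pos']),('grasp',s['tcp_pos']+[0,0,19]),('barL',np.array([469.3,0,96])+50*u),('barR',np.array([469.3,0,96])-50*u)): print(n,f(p),((proj(w,p)*340/560)+[460,0]).round(0))
# triangulate bar left end/right end visually: side crop (293,178),(405,130)
for p in((293,182),(405,132)): print(onplane(c,p[0]/4+210,p[1]/4+180,103))
```

```text
0.07301386053553469 0.0 [4.69436601e+02 2.22636728e-01 7.97844099e+01]
tcp [351. 177.] [629. 146.]
grasp [352. 155.] [629. 154.]
barL [288. 186.] [629. 101.]
barR [415. 132.] [629. 197.]
[471.64157247  49.94188544 103.        ]
[460.32062338 -38.1489585  103.        ]
```

Run:
```python
from h import *
a=snap('wrist');b=snap('side');t=snap('top')
a=cv2.resize(a[180:330,205:355],(600,600),interpolation=cv2.INTER_CUBIC)
b=cv2.resize(b[190:240,270:320],(200,200),interpolation=cv2.INTER_CUBIC)
t=cv2.resize(t[190:260,220:290],(200,200),interpolation=cv2.INTER_CUBIC)
o=np.zeros((600,800,3),np.uint8)
o[:,:600]=np.clip(a.astype(int)*2,0,255); o[:200,600:]=np.clip(b.astype(int)*1.6,0,255); o[200:400,600:]=np.clip(t.astype(int)*1.6,0,255);cv2.imwrite('pics/c3.png',o[:,:,::-1])
```

```text
(no output)
```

View pics/c3.png

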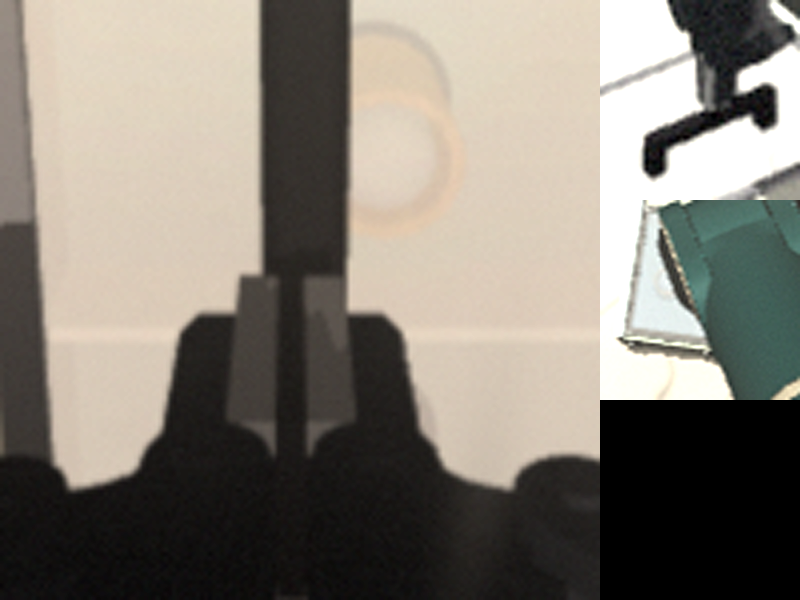

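The shut fingers are clearly above the bar: the pads overlap its edges at crop (278–303) and the bar spans (262–347). So the real tips are about 20 mm higher than the reported TCP suggests. I'll check that with a gentle touch.

Emit:
drive_tool:
  series:
    - [[-1,0,0,0.0025,0],[-1,0,0,0.0025,0],[-1,0,0,0.0025,0]]

```text
t: 4.15
tcp_pos: [469.4, 0.3, 77.7]
tool_rot: [-2.384, -2.046, 0.0]
ft_force: [-0.2, 0.5, -1.0]
opening: 0.1
grip_force: 0.0
```

Emit:
drive_tool:
  series:
    - [[-1,0,0,0.0025,0],[-1,0,0,0.0025,0],[-1,0,0,0.0025,0]]

```text
t: 4.45
tcp_pos: [469.4, 0.3, 75.7]
tool_rot: [-2.384, -2.046, 0.0]
ft_force: [0.5, 0.2, 0.5]
opening: 0.2
grip_force: 0.0
```

Emit:
drive_tool:
  series:
    - [[-1,0,0,0.0025,0],[-1,0,0,0.0025,0],[-1,0,0,0.0025,0]]

```text
t: 4.75
tcp_pos: [469.4, 0.2, 73.7]
tool_rot: [-2.384, -2.046, 0.0]
ft_force: [0.2, -0.1, -0.6]
opening: -0.0
grip_force: 0.0
```

Emit:
drive_tool:
  series:
    - [[0,0,0,0,0],[0,0,0,0,0],[0,0,0,0,0],[0,0,0,0,0],[0,0,0,0.005,0],[0,0,0,0.005,0]]

```text
t: 5.35
tcp_pos: [469.2, 0.2, 69.3]
tool_rot: [-2.384, -2.045, 0.001]
ft_force: [0.3, -0.7, -0.6]
opening: 42.7
grip_force: 0.0
```

Run:
```python
from h import *
a=snap('wrist');b=snap('side')
a=cv2.resize(a[150:300,205:355],(400,400),interpolation=cv2.INTER_CUBIC)
b=cv2.resize(b[170:250,260:340],(400,400),interpolation=cv2.INTER_CUBIC)
cv2.imwrite('pics/c4.png',np.clip(np.hstack([a*1.8,b*1.6]),0,255).astype(np.uint8)[:,:,::-1])
s=manip.get_state();p=s['tcp_pos'];cs=manip.get_calibration('side');cw=manip.get_calibration('wrist')
for dz in(0,19,40):
  q=p+[0,0,dz];print(dz,(proj(cw,q)-[205,150])*8/3,(proj(cs,q)-[260,170])*5+[400,0])
print(s['opening'],s['ft_force'],p)
```

```text
0 [195.43269255 241.73135472] [588.61803478 286.33352278]
19 [195.562962   278.43056262] [589.9641676  258.95293487]
40 [195.7432183  329.21194802] [591.48734605 227.97120655]
42.73651049857821 [-0.92118046 -0.2041937  -0.08802853] [4.69325036e+02 2.73458896e-01 6.96197539e+01]
```

View pics/c4.png

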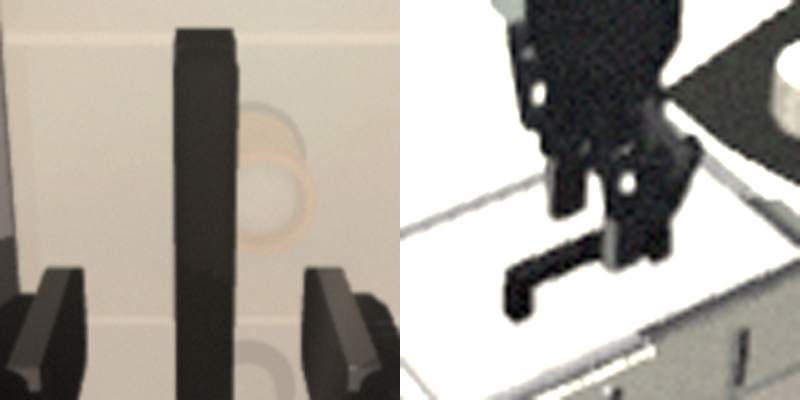

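The open fingers now straddle the bar, with tips at crop rows 268 (wrist) and 215–268 (side). That puts them about level with the bar, well above the panel. I'll go down further with a force check.

Emit:
drive_tool:
  series:
    - [[0,0,0,0.006,0],[0,0,0,0.006,0],[0,0,0,0.012,0],[0,0,0,0.012,0],[-1,0,0,0.012,0],[-1,0,0,0.012,0],[-1,0,0,0.012,0],[-1,0,0,0.012,0],[-1,0,0,0.012,0],[-1,0,0,0.012,0],[-1,0,0,0.012,0]]

```text
t: 6.55
tcp_pos: [469.7, 0.2, 60.4]
tool_rot: [2.384, 2.045, 0.0]
ft_force: [-0.2, 0.3, 6.0]
opening: 10.9
grip_force: 32.5
```

Emit:
drive_tool:
  series:
    - [[-1,0,0.02,0,0],[-1,0,0.05,0,0],[-1,0,0.08,0,0],[-1,0,0.11,0,0],[-1,0,0.14,0,0],[-1,0,0.16,0,0],[-1,0,0.168,0,0],[-1,0,0.168,0,0]]

```text
t: 7.35
tcp_pos: [603.5, -20.3, 60.4]
tool_rot: [2.384, 2.045, 0.002]
ft_force: [1.1, -0.9, 6.9]
opening: 11.1
grip_force: 32.6
```

Emit:
drive_tool:
  series:
    - [[-1,0,0.004,0,0],[-1,0,0.008,0,0],[-1,0,0.01,0,0],[-1,0,0.01,0,0]]

```text
t: 7.75
tcp_pos: [606.4, -20.8, 60.2]
tool_rot: [-2.38, -2.043, 0.01]
ft_force: [-33.1, 1.8, 33.4]
opening: 11.0
grip_force: 35.9
```

Emit:
drive_tool:
  series:
    - [[-1,0,-0.006,0,0],[-1,0,-0.006,0,0],[0,0,-0.006,0,0],[0,0,-0.006,0,0],[0,0,-0.006,0,0],[0,0,-0.006,0,0],[0,0,-0.006,-0.06,0],[0,0,-0.006,-0.12,0],[1,0,-0.006,-0.2,0],[1,-0.01,-0.15,-0.25,0],[1,-0.01,-0.2,-0.25,0],[1,-0.01,-0.2,-0.25,0],[1,-0.01,-0.2,-0.25,0],[1,-0.01,-0.2,-0.25,0],[1,-0.01,-0.2,-0.25,0],[1,-0.01,-0.2,-0.25,0]]

```text
t: 9.35
tcp_pos: [451.4, -5.1, 259.9]
tool_rot: [-2.384, -2.045, -0.0]
ft_force: [-0.2, -0.5, -1.0]
opening: 85.3
grip_force: 0.0
```

Run:
```python
from h import *
s=manip.get_state(); print(s['tcp_pos'],s['tool_rot'],s['opening'],s['t'],s['ft_force'])
c=manip.get_calibration('wrist'); np.savez('c5.npz',**{k:np.array(v) for k,v in c.items() if k in('mtx','camera_from_world')})
im=snap('wrist','w5.png'); t=snap('top','t5.png'); sd=snap('side','s5.png')
cv2.imwrite('pics/v5.png',cv2.resize(cv2.imread('pics/w5.png'),(800,600),interpolation=cv2.INTER_CUBIC))
```

```text
[451.3856441   -5.05403152 259.85851817] [-2.38362675e+00 -2.04510288e+00 -2.30119518e-04] 85.31065228145215 9.35 [-0.22338175 -0.47357399 -0.9552349 ]
```

View pics/v5.png

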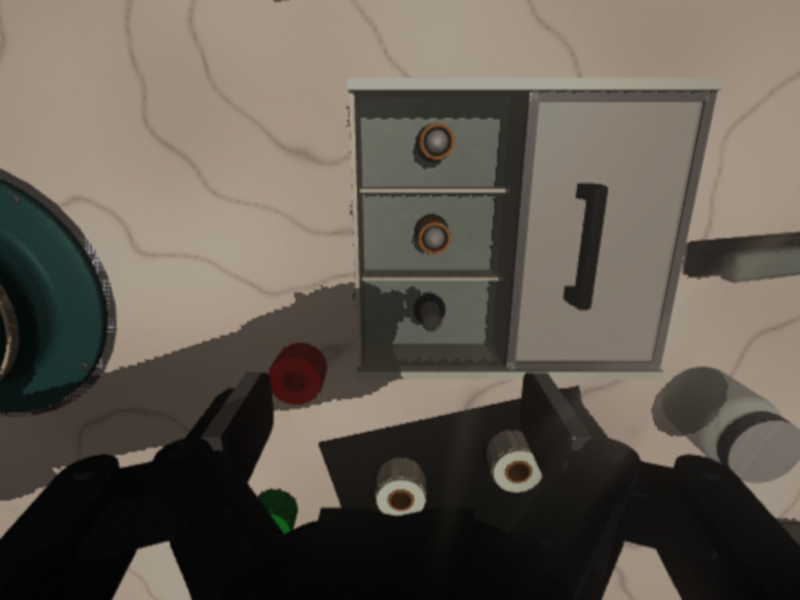

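Run:
```python
from m import *
c=dict(np.load('c5.npz'));im=cv2.imread('pics/w5.png');ct=manip.get_calibration('top');t=cv2.imread('pics/t5.png')
hsv=cv2.cvtColor(im,cv2.COLOR_BGR2HSV)
b,g,r=[im[:,:,i].astype(int) for i in range(3)]
m=(r-b>35); m[330:]=0
for st,ce,mm in blobs(m,30):
    if 280<ce[0]<340:
        (x,y),rad=cv2.minEnclosingCircle(np.argwhere(mm)[:,::-1].astype(np.float32)); print('ring',st,x,y,rad,onplane(c,x,y,48))
for p in((437,140),(434,238),(432,316)): print('spin',onplane(c,p[0]*.7,p[1]*.7,52))
for p in((401,495),(517,468)): print('roll',onplane(c,p[0]*.7,p[1]*.7,44))
cv2.imwrite('pics/wc.png',0*im)
b,g,r=[t[:,:,i].astype(int) for i in range(3)]; m=(r-b>30)
for st,ce,mm in blobs(m[190:255,225:320],5): print('top',st,ce+[225,190],onplane(ct,*(ce+[225,190]),48))
for st,ce,mm in blobs(t[170:275,325:415].min(2)>110,60):
    if st[4]<400: print('toproll',ce+[325,170],onplane(ct,*(ce+[325,170]),44))
gr=t.max(2); 
for st,ce,mm in blobs(gr[170:235,225:320]<60,40): print('handle top',st,onplane(ct,*(ce+[225,170]),103))
```

```text
ring [294  86  24  26 193] 305.53704833984375 98.38888549804688 12.863879203796387 [498.23943231  81.1723657   48.        ]
ring [293 155  23  23 167] 303.75 166.0833282470703 11.441376686096191 [ 4.85726356e+02 -3.94124343e-01  4.80000000e+01]
spin [498.35786034  81.4498074   52.        ]
spin [ 4.85470058e+02 -3.11424074e-01  5.20000000e+01]
spin [474.21447551 -74.08273677  52.        ]
roll [ 412.89502295 -284.28290716   44.        ]
roll [ 543.86765921 -267.33853969   44.        ]
top [13 24  8  9 19] [240.47368421 219.10526316] [493.78525009  85.34370762  48.        ]
toproll [353.6        201.93529412] [ 543.93946051 -275.88935373   44.        ]
toproll [361.49723757 243.61878453] [ 410.12002962 -294.83179141   44.        ]
handle top [ 28   1  40  33 151] [603.80991238 -31.01932892 103.        ]
handle top [ 69   9  15  33 135] [ 547.18475434 -101.53783773  103.        ]
handle top [  5  16  17  49 256] [514.44874137  89.45065836 103.        ]
handle top [ 59  36  18  29 232] [463.60612471 -70.66282384 103.        ]
```

Core rings are at wrist (437,141) and (433,237) on the left and middle spindles; the right spindle at (431,312) is empty. The ring spacing of 82.5 mm agrees with the 83 mm pitch. So there are two cores and two rolls. I'll touch the bare counter with shut fingers to calibrate the tip height.

```bash
python3 go.py 365 50 60 -8.7 365 50 10 -8.7; rm -f pics/wc.png
```

```text
tcp [451.2  -4.9 259.7] t 9.5 F [0.4 0.4 0.2] open 85.25619852075714 Rz [-0.001  0.001 -1.   ]
[0.0512, -0.1166, 0.2498, -0.0001]
[0.0512, -0.1165, 0.3123, -0.0001]
```

Emit:
drive_tool:
  series:
    - [[-1,0.051,-0.1165,0.1,0],[-1,0.051,-0.1165,0.25,0],[-1,0.051,-0.1165,0.25,0],[-1,0.051,-0.1165,0.25,0],[-1,0.051,-0.1165,0.25,0],[-1,0.051,-0.1165,0.27,0],[-1,0.051,-0.1165,0.29,0],[-1,0.051,-0.1165,0.305,0],[-1,0.051,-0.1165,0.315,0],[-1,0.051,-0.1165,0.32,0],[-1,0.051,-0.1165,0.32,0],[-1,0.051,-0.1165,0.32,0]]

```text
t: 10.7
tcp_pos: [365.1, 49.5, 4.5]
tool_rot: [2.384, 2.046, 0.0]
ft_force: [-0.7, 0.1, 0.0]
opening: -0.4
grip_force: 0.0
```

Emit:
drive_tool:
  series:
    - [[-1,0,0,0.004,0],[-1,0,0,0.008,0],[-1,0,0,0.01,0],[-1,0,0,0.01,0]]

```text
t: 11.1
tcp_pos: [364.8, 49.5, -4.0]
tool_rot: [-2.384, -2.046, 0.0]
ft_force: [-0.1, -0.1, 0.4]
opening: 0.0
grip_force: 0.0
```

Confirmed: there is an offset, since the tips are not touching at −4.

Emit:
drive_tool:
  series:
    - [[-1,0,0,0.004,0],[-1,0,0,0.008,0],[-1,0,0,0.01,0],[-1,0,0,0.01,0]]

```text
t: 11.5
tcp_pos: [364.7, 49.5, -12.1]
tool_rot: [-2.384, -2.046, 0.001]
ft_force: [0.1, 0.1, -0.4]
opening: 0.0
grip_force: 0.0
```

Emit:
drive_tool:
  series:
    - [[-1,0,0,0.003,0],[-1,0,0,0.005,0],[-1,0,0,0.0075,0],[-1,0,0,0.0075,0]]

```text
t: 11.9
tcp_pos: [364.8, 49.5, -18.0]
tool_rot: [-2.384, -2.046, 0.0]
ft_force: [-0.5, 0.2, -0.2]
opening: 0.0
grip_force: 0.0
```

Emit:
drive_tool:
  series:
    - [[-1,0,0,0.003,0],[-1,0,0,0.005,0],[-1,0,0,0.0075,0],[-1,0,0,0.0075,0]]

```text
t: 12.3
tcp_pos: [364.8, 49.5, -24.0]
tool_rot: [-2.384, -2.046, 0.0]
ft_force: [-0.3, 0.9, -0.1]
opening: -0.2
grip_force: 0.0
```

Emit:
drive_tool:
  series:
    - [[-1,0,0,0.0025,0],[-1,0,0,0.005,0],[-1,0,0,0.005,0]]

```text
t: 12.6
tcp_pos: [364.8, 49.5, -28.0]
tool_rot: [-2.384, -2.046, 0.0]
ft_force: [-0.9, -1.1, 0.1]
opening: -0.2
grip_force: 0.0
```

Emit:
drive_tool:
  series:
    - [[-1,0,0,0.0025,0],[-1,0,0,0.005,0],[-1,0,0,0.005,0]]

```text
t: 12.9
tcp_pos: [365.0, 49.4, -31.5]
tool_rot: [2.383, 2.045, -0.0]
ft_force: [-4.2, -2.3, 20.3]
opening: -0.1
grip_force: 10.4
```

The tips touch at reported z ≈ −31, so real tip height = reported + 31. I'll apply that from here.

```bash
sed -i "s/d=R.T@(np.array(p,float)-s/d=R.T@(np.array(p,float)-[0,0,31]-s/" go.py; python3 go.py 485.7 -0.4 120 -8.75 485.7 -0.4 16 -8.75
```

```text
tcp [365.   49.4 -31.5] t 12.9 F [-4.2 -2.3 20.3] open -0.11718948818466145 Rz [ 0.    -0.001 -1.   ]
[-0.0388, 0.1586, -0.1506, 0.0001]
[-0.0387, 0.1586, -0.0206, 0.0001]
```

Emit:
drive_tool:
  series:
    - [[0.1,0,0,-0.06,0],[0.1,0,0,-0.12,0],[0.1,0,0,-0.15,0],[0.1,-0.039,0.1586,-0.15,0],[0.1,-0.039,0.1586,-0.15,0],[0.1,-0.039,0.1586,-0.15,0],[0.1,-0.039,0.1586,-0.15,0],[0.1,-0.039,0.1586,-0.15,0],[0.1,-0.039,0.1586,-0.1,0],[0.1,-0.039,0.1586,-0.05,0],[0.1,-0.039,0.1586,-0.02,0],[0.1,-0.039,0.1586,-0.02,0],[0.1,-0.039,0.1586,-0.02,0]]
  force: 25

```text
t: 14.2
tcp_pos: [485.2, 0.0, -15.1]
tool_rot: [-2.383, -2.047, 0.0]
ft_force: [0.9, -0.3, -0.2]
opening: 47.3
grip_force: 0.0
```

Emit:
drive_tool:
  series:
    - [[-1,0,0,0,0],[-1,0,0,0,0],[-1,0,0,0,0],[-1,0,0,0,0],[-1,0,0,0,0],[-1,0,0,0,0]]

```text
t: 14.8
tcp_pos: [486.3, -0.6, -14.3]
tool_rot: [2.383, 2.045, 0.002]
ft_force: [-2.3, 0.8, 9.5]
opening: 29.1
grip_force: 24.1
```

```bash
python3 go.py 485.7 -0.4 170 -8.75 490 313 170 -8.75 490 313 75 -8.75
```

```text
tcp [486.3  -0.6 -14.3] t 14.8 F [-2.3  0.8  9.5] open 29.100200919347138 Rz [ 0.002 -0.    -1.   ]
[0.0001, -0.0004, -0.1916, 0.0001]
[0.3881, -0.0546, -0.1917, 0.0001]
[0.3881, -0.0549, -0.073, 0.0001]
```

Emit:
drive_tool:
  series:
    - [[-1,0,0,-0.03,0],[-1,0,0,-0.06,0],[-1,0,0,-0.1,0],[-1,0,0,-0.15,0],[-1,0,0,-0.192,0],[-1,0.388,-0.055,-0.192,0],[-1,0.388,-0.055,-0.192,0],[-1,0.388,-0.055,-0.192,0],[-1,0.388,-0.055,-0.192,0],[-1,0.388,-0.055,-0.192,0],[-1,0.388,-0.055,-0.192,0],[-1,0.388,-0.055,-0.192,0],[-1,0.388,-0.055,-0.192,0],[-1,0.388,-0.055,-0.192,0]]

```text
t: 16.2
tcp_pos: [489.4, 312.0, 138.3]
tool_rot: [2.384, 2.045, 0.0]
ft_force: [0.3, -0.4, -0.4]
opening: 28.9
grip_force: 25.3
```

Emit:
drive_tool:
  series:
    - [[-1,0,0,0.06,0],[-1,0,0,0.118,0],[-1,0,0,0.118,0],[0.2,0,0,0.118,0],[0.2,0,0,0.118,0],[0.2,0,0,0.118,0],[0.2,0,0,0.118,0],[0.2,0,0,0.118,0],[0.2,0,0,0.06,0],[0.2,0,0,0,0],[0.2,0,0,0,0]]

```text
t: 17.3
tcp_pos: [491.2, 315.0, 143.7]
tool_rot: [2.383, 2.045, 0.012]
ft_force: [0.5, 1.8, -0.6]
opening: 51.5
grip_force: 0.0
```

```bash
python3 go.py 498 82 170 -8.75 498 82 16 -8.75
```

```text
tcp [491.2 315.  143.7] t 17.3 F [ 0.5  1.8 -0.6] open 51.487951023658866 Rz [ 0.007  0.004 -1.   ]
[-0.2866, 0.0525, 0.0048, 0.0002]
[-0.2875, 0.0513, 0.1973, 0.0002]
```

Emit:
drive_tool:
  series:
    - [[0.1,-0.284,0.054,0,0],[0.1,-0.284,0.054,0,0],[0.1,-0.284,0.054,0,0],[0.1,-0.284,0.054,0,0],[0.1,-0.284,0.054,0,0],[0.1,-0.284,0.054,0,0],[0.1,-0.284,0.054,0.05,0],[0.1,-0.284,0.054,0.1,0],[0.1,-0.284,0.054,0.15,0],[0.1,-0.284,0.054,0.19,0],[0.1,-0.284,0.054,0.19,0],[0.1,-0.284,0.054,0.19,0]]

```text
t: 18.5
tcp_pos: [497.5, 82.7, -13.4]
tool_rot: [-2.383, -2.047, -0.0]
ft_force: [-0.4, -0.8, 0.4]
opening: 46.7
grip_force: 0.0
```

Emit:
drive_tool:
  series:
    - [[-1,0,0,0,0],[-1,0,0,0,0],[-1,0,0,0,0],[-1,0,0,0,0],[-1,0,0,0,0],[-1,0,0,0,0]]

```text
t: 19.1
tcp_pos: [498.6, 82.1, -12.3]
tool_rot: [2.383, 2.044, 0.004]
ft_force: [-2.3, 0.7, 7.3]
opening: 29.0
grip_force: 24.0
```

Emit:
drive_tool:
  series:
    - [[-1,0,0,-0.03,0],[-1,0,0,-0.06,0],[-1,0,0,-0.1,0],[-1,0,0,-0.15,0],[-1,0,0,-0.192,0],[-1,0.291,-0.004,-0.192,0],[-1,0.291,-0.004,-0.192,0],[-1,0.291,-0.004,-0.192,0],[-1,0.291,-0.004,-0.192,0],[-1,0.291,-0.004,-0.192,0],[-1,0.291,-0.004,-0.192,0],[-1,0.291,-0.004,-0.192,0],[-1,0.291,-0.004,-0.192,0]]

```text
t: 20.4
tcp_pos: [530.0, 311.1, 140.1]
tool_rot: [2.385, 2.044, 0.001]
ft_force: [0.3, -1.1, 0.3]
opening: 29.2
grip_force: 26.6
```

Emit:
drive_tool:
  series:
    - [[-1,0,0,0.06,0],[-1,0,0,0.1,0],[-1,0,0,0.1,0],[0.2,0,0,0.1,0],[0.2,0,0,0.1,0],[0.2,0,0,0.1,0],[0.2,0,0,0.1,0],[0.2,0,0,0.1,0],[1,0,0,0.05,0],[1,0,0,0,0],[1,0,0,-0.05,0],[1,0,0,-0.1,0],[1,0,0,-0.1,0],[1,0,0,-0.1,0]]

```text
t: 21.8
tcp_pos: [529.9, 312.4, 220.1]
tool_rot: [2.384, 2.045, 0.002]
ft_force: [-0.3, -1.1, -0.8]
opening: 85.3
grip_force: 0.0
```

```bash
python3 go.py 474 -120 231 -8.75
python3 - <<'E'
from m import *
t=snap('top','t6.png'); b=t[:,:,2].astype(int); r=t[:,:,0].astype(int)
for st,ce,mm in blobs((r-b>30)[165:260,130:330],5): print(st,ce+[130,165])
ct=manip.get_calibration('top')
for st,ce,mm in blobs(t[170:275,325:415].min(2)>110,60):
    if st[4]<400: print('toproll',ce+[325,170],onplane(ct,*(ce+[325,170]),44))
E
```

```text
tcp [529.9 312.4 220.1] t 21.8 F [-0.3 -1.1 -0.8] open 85.33411611763604 Rz [ 0.002  0.    -1.   ]
[-0.5448, 0.0131, 0.0248, -0.0]
[ 52  45  30  38 212] [193.09433962 225.63679245]
[118  89   9   6  19] [252.47368421 257.        ]
toproll [350.48863636 193.31818182] [ 572.15669494 -267.16308421   44.        ]
toproll [361.45945946 243.7027027 ] [ 409.85725045 -294.70014039   44.        ]
```

Both cores are released. The back roll has been knocked from (544,-276) to about (572,-267). Next I'll view the spindles from a standard standoff, then the rolls the same way.

Emit:
drive_tool:
  series:
    - [[1,-0.395,0.005,0,0],[1,-0.395,0.005,0,0],[1,-0.395,0.005,0,0],[1,-0.395,0.005,0,0],[1,-0.395,0.005,0,0],[1,-0.395,0.005,0,0],[1,-0.395,0.005,0,0],[1,-0.395,0.005,0,0],[1,-0.395,0.005,0.06,0],[1,-0.395,0.005,0.13,0],[1,-0.395,0.005,0.13,0],[1,-0.395,0.005,0.13,0],[1,-0.395,0.005,0.13,0],[1,-0.395,0.005,0.13,0]]

```text
t: 23.25
tcp_pos: [486.8, -0.4, 117.3]
tool_rot: [2.383, 2.044, 0.003]
ft_force: [0.5, -0.7, -0.1]
opening: 85.6
grip_force: 0.0
```

```bash
cat > wv.py <<'E'
import sys; from m import *
def save(n):
    s=manip.get_state(); c=manip.get_calibration('wrist'); np.savez(n+'.npz',tcp=s['tcp_pos'],mtx=c['mtx'],camera_from_world=c['camera_from_world']); im=snap('wrist',n+'.png'); print(n,np.round(s['tcp_pos'],1),s['t'])
if __name__=='__main__': save(sys.argv[1])
E
python3 wv.py sp1
python3 - <<'E'
from h import *
t=snap('top'); a=cv2.imread('pics/sp1.png'); o=np.zeros((420,800,3),np.uint8); o[:,:560]=a; o[:240,560:]=cv2.resize(t[165:265,130:230],(240,240),interpolation=cv2.INTER_CUBIC)[:,:,::-1]; cv2.imwrite('pics/c6.png',o)
E
```

```text
sp1 [ 4.868e+02 -4.000e-01  1.173e+02] 23.25
```

View pics/c6.png

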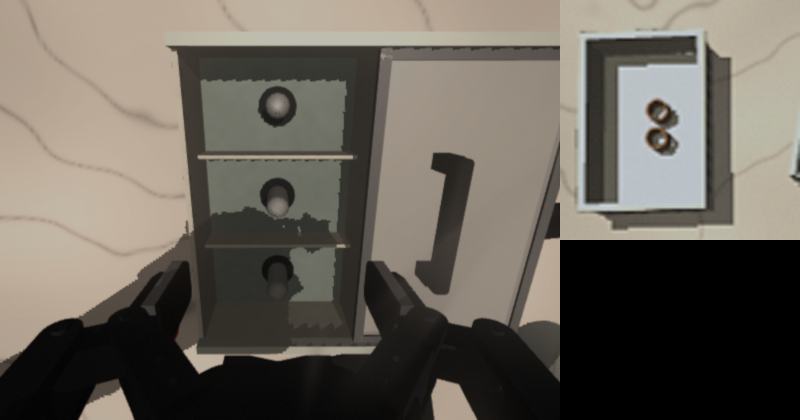

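The top crop shows both cores lying in the basket at (658,112) and (658,140). In the wrist view the flanges are at (277,106), (277,194) and (277,272), with spindle tops near (277,103), (277,207) and (278,291).

Run:
```python
from m import *
c=dict(np.load('sp1.npz')); im=cv2.imread('pics/sp1.png')
for n,y in (('f2',106),('f1',195),('f0',272)): print(n,onplane(c,277,y,8).round(1))
for n,y in (('t2',103),('t1',207),('t0',291)): print(n,onplane(c,277.5,y,52).round(1))
g=im.max(2)
for y0 in(80,175):
  m=g[y0:y0+55,250:305]<60
  for st,ce,mm in blobs(m,60): print(st+[250,y0,0,0,0])
  e=g[y0:y0+55,277]; print(e.tolist())
print(g[195:215,255:300:1][8].tolist())
```

```text
f2 [498.5  80.8   8. ]
f1 [485.9  -0.9   8. ]
f0 [473. -85.   8.]
t2 [499.1  82.3  52. ]
t1 [486.6   0.9  52. ]
t0 [474.3 -79.3  52. ]
[258  87  38  40 670]
[117, 122, 122, 121, 120, 105, 70, 46, 42, 42, 42, 46, 65, 93, 110, 118, 123, 128, 132, 136, 142, 148, 154, 158, 162, 166, 166, 161, 152, 141, 130, 120, 108, 97, 90, 83, 75, 63, 46, 31, 27, 27, 26, 28, 34, 47, 83, 113, 117, 117, 117, 116, 117, 117, 115]
[260 178  35  30 574]
[250 208  55  22 732]
[111, 109, 88, 50, 32, 30, 32, 33, 33, 32, 40, 52, 58, 59, 59, 60, 60, 60, 61, 60, 62, 70, 85, 101, 113, 118, 123, 128, 132, 134, 136, 137, 137, 136, 137, 138, 135, 129, 121, 113, 101, 87, 83, 76, 57, 52, 50, 50, 50, 50, 50, 49, 49, 48, 48]
[110, 110, 109, 109, 109, 108, 92, 50, 30, 24, 25, 35, 56, 78, 94, 100, 105, 112, 119, 124, 125, 129, 132, 134, 133, 131, 128, 123, 117, 112, 106, 95, 73, 50, 32, 30, 35, 62, 96, 108, 108, 109, 108, 109, 109]
```

Emit:
drive_tool:
  series:
    - [[1,-0.371,-0.038,0,0],[1,-0.371,-0.038,0,0],[1,-0.371,-0.038,0,0],[1,-0.371,-0.038,0,0],[1,-0.371,-0.038,0,0],[1,-0.371,-0.038,0,0],[1,-0.371,-0.038,0,0],[1,-0.371,-0.038,0,0],[1,-0.371,-0.038,0,0],[1,-0.371,-0.038,0.011,0],[1,-0.371,-0.038,0.011,0],[1,-0.371,-0.038,0.011,0]]

```text
t: 24.55
tcp_pos: [410.5, -288.7, 106.3]
tool_rot: [-2.383, -2.047, 0.0]
ft_force: [0.1, -0.3, 0.4]
opening: 85.5
grip_force: 0.0
```

```bash
python3 wv.py rb
```

```text
rb [ 410.5 -288.7  106.3] 24.55
```

View pics/rb.png

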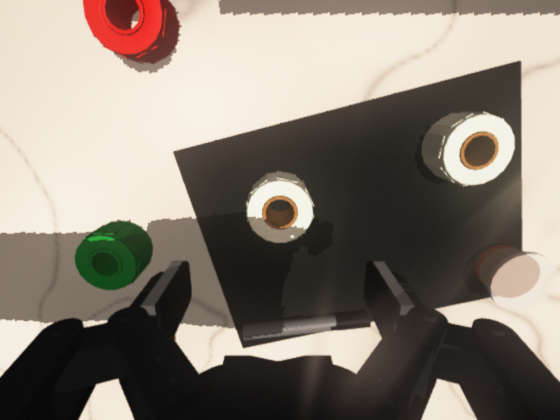

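Roll B's hole is at (280,212) and roll A's at (479,151), both white on the black mat. The red and green look-alikes are off the mat.

```bash
python3 - <<'E'
from m import *
c=dict(np.load('rb.npz')); im=cv2.imread('pics/rb.png').astype(int)
m=(im[:,:,2]-im[:,:,0]>25)&(im[:,:,2]<215)
for st,ce,mm in blobs(m,60):
    if 240<ce[0]<330 and 170<ce[1]<250 or ce[0]>430 and ce[1]<200:
        (x,y),r=cv2.minEnclosingCircle(np.argwhere(mm)[:,::-1].astype(np.float32)); print(st,x,y,r,onplane(c,x,y,44))
E
python3 go.py 411 -294 16 -8.75
```

```text
[443 112  49  74 272] 472.0 148.0 38.94878387451172 [ 567.02865014 -261.46689633   44.        ]
[ 459  131   39   39 1171] 478.66058349609375 150.17153930664062 21.574918746948242 [ 572.22330039 -263.95060246   44.        ]
[ 247  172   67   71 1950] 279.6930847167969 207.1368408203125 35.17771911621094 [ 412.08889604 -286.74490123   44.        ]
tcp [ 410.6 -288.9  106.5] t 24.6 F [ 0.3  0.3 -0.1] open 85.4012896690354 Rz [-0.  0. -1.]
[-0.0063, 0.0015, 0.1519, 0.0003]
```

```bash
cat > hole.py <<'E'
import sys; from m import *
def hole(n,x0,y0,x1,y1,z,thr=40):
    c=dict(np.load(n+'.npz')); im=cv2.imread('pics/%s.png'%n).astype(int)[y0:y1,x0:x1]
    sat=(im[:,:,2]-im[:,:,0])*100//np.maximum(im[:,:,2],1); m=(sat>thr)
    b=max(blobs(m,20),key=lambda k:k[0][4]); h=cv2.convexHull(np.argwhere(b[2])[:,::-1].astype(np.float32)); M=cv2.moments(h)
    u,v=M['m10']/M['m00']+x0,M['m01']/M['m00']+y0
    w=onplane(c,u,v,z); px=b[0][2:4]; l=onplane(c,u-px[0]/2,v,z); r=onplane(c,u+px[0]/2,v,z)
    print(n,b[0],round(u,1),round(v,1),w.round(1),'dia',np.linalg.norm(l-r).round(1)); return w
if __name__=='__main__': hole(sys.argv[1],*map(int,sys.argv[2:]))
E
python3 hole.py rb 250 185 312 240 44; python3 hole.py rb 445 120 515 180 44
```

```text
rb [ 12  11  35  33 722] 279.4 212.1 [ 411.2 -291.    44. ] dia 29.1
rb [ 15  12  38  37 509] 478.7 150.2 [ 572.3 -264.    44. ] dia 29.6
```

Emit:
drive_tool:
  series:
    - [[0.65,-0.0025,0.001,0,0],[0.65,-0.0025,0.001,0.05,0],[0.65,-0.0025,0.001,0.1,0],[0.65,-0.0025,0.001,0.13,0],[0.65,-0.0025,0.001,0.15,0],[0.65,-0.0025,0.001,0.163,0],[0.65,-0.0025,0.001,0.163,0],[0.65,-0.0025,0.001,0.163,0]]
  force: 30

```text
t: 25.4
tcp_pos: [411.4, -291.8, -23.0]
tool_rot: [2.384, 2.045, 0.0]
ft_force: [0.4, 0.2, 0.0]
opening: 70.4
grip_force: 0.0
```

Emit:
drive_tool:
  series:
    - [[-1,0,0,0,0],[-1,0,0,0,0],[-1,0,0,0,0],[-1,0,0,0,0],[-1,0,0,0,0],[-1,0,0,0,0]]

```text
t: 26.0
tcp_pos: [411.5, -292.0, -22.6]
tool_rot: [2.383, 2.044, 0.0]
ft_force: [-2.1, 0.9, 9.7]
opening: 56.2
grip_force: 29.8
```

Emit:
drive_tool:
  series:
    - [[-1,0,0,-0.03,0],[-1,0,0,-0.08,0],[-1,0,0,-0.13,0],[-1,0,0,-0.15,0],[-1,0,0,-0.15,0],[-1,0.373,0.037,-0.15,0],[-1,0.373,0.037,-0.15,0],[-1,0.373,0.037,-0.15,0],[-1,0.373,0.037,-0.15,0],[-1,0.373,0.037,-0.15,0],[-1,0.373,0.037,-0.15,0],[-1,0.373,0.037,-0.15,0],[-1,0.373,0.037,-0.15,0],[-1,0.373,0.037,-0.15,0],[-1,0.373,0.037,-0.15,0],[-1,0.373,0.037,-0.15,0]]

```text
t: 27.6
tcp_pos: [485.4, -2.1, 96.1]
tool_rot: [2.386, 2.043, -0.0]
ft_force: [-0.6, 0.1, -0.4]
opening: 56.2
grip_force: 32.3
```

```bash
python3 wv.py h1
python3 - <<'E'
from hole import *
c=dict(np.load('h1.npz')); print(proj(c,c['tcp']+[0,0,66.6]), c['tcp'])
u,v=proj(c,c['tcp']+[0,0,66.6]).astype(int)
try: print('rel',hole('h1',max(u-45,0),v-45,u+45,v+45,c['tcp'][2]+66.6)-c['tcp'])
except Exception as e: print(e)
print(proj(c,[486.2,-.5,52]))
E
```

```text
h1 [485.4  -2.1  96.1] 27.6
[278.59199976 306.30625548] [485.38755244  -2.11323502  96.11468995]
h1 [  10   13   70   60 3275] 277.1 303.4 [485.   -0.6 162.7] dia 29.3
rel [-0.38686873  1.49731978 66.6       ]
[278.9279033  214.87284439]
```

View pics/h1.png

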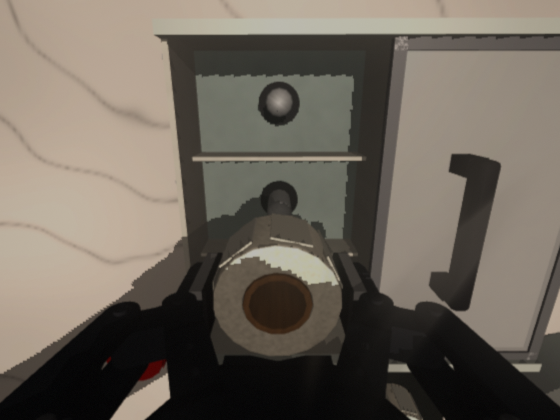

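The roll is held squarely with its hole at (277,303), 1.5 mm left of the tool axis. The spindle1 flange is at (279,195). I'll descend with a small correction.

Emit:
drive_tool:
  series:
    - [[-1,0.0002,0.0013,0,0],[-1,0.0002,0.0013,0.04,0],[-1,0.0002,0.0013,0.075,0],[-1,0.0002,0.0013,0.085,0],[-1,0.0002,0.0013,0.09,0],[-1,0.0002,0.0013,0.095,0],[-1,0.0002,0.0013,0.1,0],[-1,0.0002,0.0013,0.1,0],[-1,0.0002,0.0013,0.1,0]]

```text
t: 28.55
tcp_pos: [486.8, -1.1, 16.6]
tool_rot: [2.384, 2.045, 0.001]
ft_force: [1.3, 0.1, -0.0]
opening: 55.9
grip_force: 32.3
```

Emit:
drive_tool:
  series:
    - [[-1,0,0,0.01,0],[-1,0,0,0.02,0],[-1,0,0,0.03,0],[-1,0,0,0.04,0],[-1,0,0,0.044,0],[-1,0,0,0.045,0],[-1,0,0,0.045,0]]

```text
t: 29.25
tcp_pos: [486.2, -0.9, -19.3]
tool_rot: [2.384, 2.046, -0.002]
ft_force: [-12.0, -0.3, 31.0]
opening: 56.2
grip_force: 35.4
```

Emit:
drive_tool:
  series:
    - [[-1,0,0,-0.003,0],[0.6,0,0,-0.003,0],[0.6,0,0,-0.003,0],[0.6,0,0,-0.003,0],[0.6,0,0,-0.003,0],[0.6,0,0,-0.04,0],[0.6,0,0,-0.09,0],[1,0,0,-0.13,0],[1,0,0,-0.16,0],[1,0,0,-0.16,0],[1,-0.311,0.156,-0.16,0],[1,-0.311,0.156,-0.16,0],[1,-0.311,0.156,-0.16,0],[1,-0.311,0.156,-0.16,0],[1,-0.311,0.156,-0.16,0],[1,-0.311,0.156,-0.16,0],[1,-0.311,0.156,-0.16,0],[1,-0.311,0.156,-0.16,0],[1,-0.311,0.156,-0.16,0],[1,-0.311,0.156,-0.16,0]]

```text
t: 31.25
tcp_pos: [572.1, -264.7, 108.1]
tool_rot: [-2.383, -2.047, 0.0]
ft_force: [-0.7, 0.2, -0.4]
opening: 85.5
grip_force: 0.0
```

```bash
python3 wv.py ra; python3 hole.py ra 235 165 325 255 44;  python3 - <<'E'
from h import *
a=cv2.imread('pics/ra.png'); t=snap('top'); o=np.zeros((420,800,3),np.uint8); o[:,:560]=a; o[:240,560:]=cv2.resize(t[180:260,220:300],(240,240),interpolation=cv2.INTER_CUBIC)[:,:,::-1]; cv2.imwrite('pics/c7.png',o)
E
```

```text
ra [ 572.1 -264.7  108.1] 31.25
ra [ 27  27  35  33 700] 279.3 207.8 [ 573.2 -263.9   44. ] dia 29.2
```

View pics/c7.png

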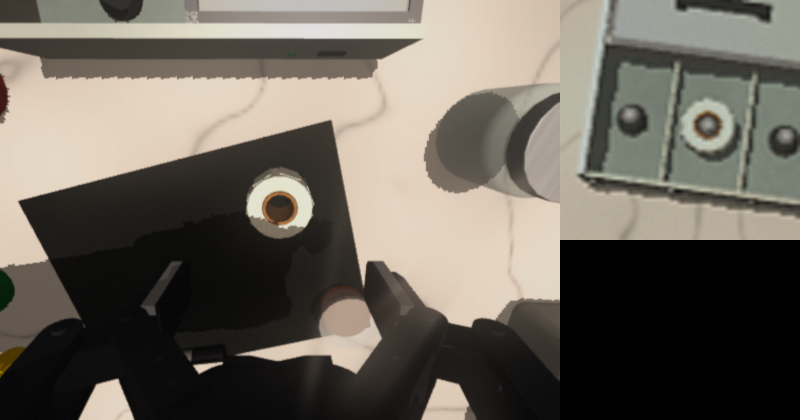

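Roll B sits on the middle spindle, concentric in the top crop at (708,125). Roll A's hole is at (279,208), with the cup clear at (345,310).

Emit:
drive_tool:
  series:
    - [[0.65,0.002,0.001,0,0],[0.65,0.002,0.001,0.05,0],[0.65,0.002,0.001,0.1,0],[0.65,0.002,0.001,0.13,0],[0.65,0.002,0.001,0.15,0],[0.65,0.002,0.001,0.164,0],[0.65,0.002,0.001,0.164,0],[0.65,0.002,0.001,0.164,0],[-1,0.002,0.001,0.164,0],[-1,0.002,0.001,0.164,0],[-1,0.002,0.001,0.164,0],[-1,0.002,0.001,0.164,0],[-1,0.002,0.001,0.164,0],[-1,0.002,0.001,0.164,0]]

```text
t: 32.75
tcp_pos: [573.9, -264.8, -21.6]
tool_rot: [2.383, 2.044, 0.001]
ft_force: [-1.4, 1.5, 6.1]
opening: 54.9
grip_force: 31.0
```

Emit:
drive_tool:
  series:
    - [[-1,0,0,-0.03,0],[-1,0,0,-0.08,0],[-1,0,0,-0.13,0],[-1,0,0,-0.16,0],[-1,0,0,-0.16,0],[-1,0.412,-0.1585,-0.16,0],[-1,0.412,-0.1585,-0.16,0],[-1,0.412,-0.1585,-0.16,0],[-1,0.412,-0.1585,-0.16,0],[-1,0.412,-0.1585,-0.16,0],[-1,0.412,-0.1585,-0.16,0],[-1,0.412,-0.1585,-0.16,0],[-1,0.412,-0.1585,-0.16,0],[-1,0.412,-0.1585,-0.16,0],[-1,0.412,-0.1585,-0.16,0],[-1,0.412,-0.1585,-0.16,0],[-1,0.412,-0.1585,-0.16,0]]

```text
t: 34.45
tcp_pos: [498.1, 79.5, 104.9]
tool_rot: [-2.386, -2.043, 0.0]
ft_force: [-0.9, -0.2, -2.0]
opening: 54.9
grip_force: 32.4
```

```bash
python3 wv.py h2
python3 - <<'E'
from hole import *
c=dict(np.load('h2.npz'))
u,v=proj(c,c['tcp']+[0,0,65.6]).astype(int)
print('rel',hole('h2',u-45,v-45,u+45,v+45,c['tcp'][2]+65.6)-c['tcp'])
E
```

```text
h2 [498.1  79.5 104.9] 34.45
h2 [  10   14   69   60 3235] 277.1 302.2 [497.7  80.9 170.5] dia 29.1
rel [-0.40937049  1.34432158 65.6       ]
```

Emit:
drive_tool:
  series:
    - [[-1,0.0003,0.0003,0,0],[-1,0.0003,0.0003,0.04,0],[-1,0.0003,0.0003,0.08,0],[-1,0.0003,0.0003,0.095,0],[-1,0.0003,0.0003,0.1,0],[-1,0.0003,0.0003,0.105,0],[-1,0.0003,0.0003,0.11,0],[-1,0.0003,0.0003,0.11,0],[-1,0.0003,0.0003,0.11,0]]

```text
t: 35.4
tcp_pos: [498.5, 80.8, 17.5]
tool_rot: [2.384, 2.045, 0.001]
ft_force: [0.0, -0.2, -0.7]
opening: 54.8
grip_force: 32.4
```

Bottom is at about 43 mm, on the spindle with no force. I'll push it down.

Emit:
drive_tool:
  series:
    - [[-1,0,0,0.01,0],[-1,0,0,0.02,0],[-1,0,0,0.03,0],[-1,0,0,0.04,0],[-1,0,0,0.044,0],[-1,0,0,0.046,0],[-1,0,0,0.046,0]]

```text
t: 36.1
tcp_pos: [497.8, 81.0, -19.1]
tool_rot: [2.384, 2.046, -0.002]
ft_force: [-13.5, -2.5, 34.0]
opening: 55.3
grip_force: 34.5
```

Emit:
drive_tool:
  series:
    - [[-1,0,0,-0.003,0],[0.6,0,0,-0.003,0],[0.6,0,0,-0.003,0],[0.6,0,0,-0.003,0],[0.6,0,0,-0.003,0],[0.6,0,0,-0.04,0],[0.6,0,0,-0.09,0],[0.6,0,0,-0.13,0],[0.6,0,0,-0.18,0],[0.6,0,0,-0.18,0],[0.1,-0.1055,0.153,-0.18,0],[0.1,-0.1055,0.153,-0.18,0],[0.1,-0.1055,0.153,-0.18,0],[0.1,-0.1055,0.153,-0.18,0],[0.1,-0.1055,0.153,-0.18,0],[0.1,-0.1055,0.153,-0.18,0],[0.1,-0.1055,0.153,-0.18,0]]

```text
t: 37.8
tcp_pos: [605.8, -20.3, 124.2]
tool_rot: [-2.383, -2.047, 0.0]
ft_force: [0.5, -0.0, -0.1]
opening: 47.0
grip_force: 0.0
```

```bash
python3 wv.py sh; python3 go.py 606 -20.8 91 -8.75
python3 - <<'E'
from h import *
a=cv2.imread('pics/sh.png'); t=snap('top'); s=snap('side'); o=np.zeros((520,800,3),np.uint8); o[:420,:560]=a; f=lambda i:cv2.resize(i,(240,240),interpolation=cv2.INTER_CUBIC)[:,:,::-1]; o[:240,560:]=f(t[180:260,220:300]); o[250:490,560:]=f(s[180:270,240:330]); cv2.imwrite('pics/c8.png',o)
E
```

```text
sh [605.8 -20.3 124.2] 37.8
tcp [605.9 -20.4 124.3] t 37.85 F [-0.2  0.5 -0.8] open 47.193061995041006 Rz [ 0. -0. -1.]
[-0.0005, 0.0002, 0.0804, 0.0005]
```

View pics/c8.png

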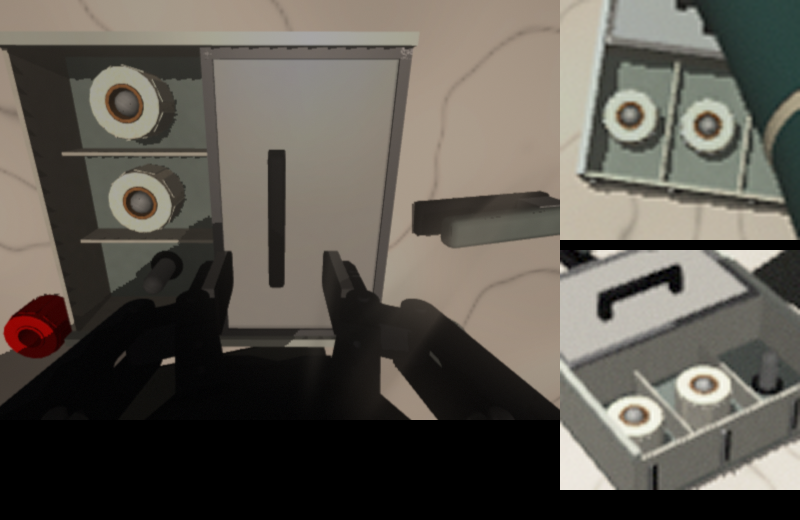

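Both rolls sit flat, with the spindle tips showing through at (127,101) and (140,202). The bar is centred between the fingers at (277,218), so I'll grip it and close the cover.

Emit:
drive_tool:
  series:
    - [[0.1,0,0,0.04,0],[0.1,0,0,0.07,0],[0.1,0,0,0.0805,0],[0.1,0,0,0.0805,0],[-1,0,0,0.0805,0],[-1,0,0,0.0805,0],[-1,0,0,0.0805,0],[-1,0,0,0.0805,0],[-1,0,0,0.0805,0],[-1,0,0,0.0805,0],[-1,0,0,0.0805,0]]

```text
t: 39.05
tcp_pos: [606.3, -21.1, 61.0]
tool_rot: [2.384, 2.045, -0.0]
ft_force: [-6.8, 0.4, 11.5]
opening: 10.8
grip_force: 31.2
```

Emit:
drive_tool:
  series:
    - [[-1,0,-0.02,0,0],[-1,0,-0.05,0,0],[-1,0,-0.08,0,0],[-1,0,-0.11,0,0],[-1,0,-0.14,0,0],[-1,0,-0.16,0,0],[-1,0,-0.17,0,0],[-1,0,-0.174,0,0],[-1,0,-0.174,0,0]]

```text
t: 39.95
tcp_pos: [469.4, -0.1, 61.0]
tool_rot: [2.383, 2.045, 0.002]
ft_force: [-2.4, 0.1, 11.3]
opening: 11.1
grip_force: 32.0
```

Emit:
drive_tool:
  series:
    - [[-1,0,-0.003,0,0],[-1,0,-0.006,0,0],[-1,0,-0.008,0,0],[-1,0,-0.008,0,0]]

```text
t: 40.35
tcp_pos: [466.8, 0.4, 61.2]
tool_rot: [2.381, 2.041, 0.011]
ft_force: [26.9, -4.3, -18.3]
opening: 10.8
grip_force: 30.2
```

Emit:
drive_tool:
  series:
    - [[-1,0,0,0,0],[-1,0,0,0,0],[-1,0,0.003,0,0],[0.1,0,0.003,0,0],[0.1,0,0.003,0,0],[0.1,0,0.003,0,0],[0.1,0,0.003,0,0],[0.1,0,0.003,-0.03,0],[0.1,0,0.003,-0.08,0],[1,0,0.003,-0.14,0],[1,0,0.003,-0.2,0],[1,0,0.003,-0.2,0],[1,0,0.003,-0.2,0],[1,0,0.003,-0.2,0],[1,0,0.003,-0.2,0]]

```text
t: 41.85
tcp_pos: [464.2, 0.6, 218.7]
tool_rot: [-2.383, -2.045, 0.002]
ft_force: [0.2, 0.5, 0.0]
opening: 85.7
grip_force: 0.0
```

```bash
python3 wv.py fin
python3 - <<'E'
from m import *
im=cv2.imread('pics/fin.png'); c=dict(np.load('fin.npz'))
for st,ce,m in blobs(im[90:260,255:310].max(2)<55,200):
    b=cv2.boxPoints(cv2.minAreaRect(np.argwhere(m)[:,::-1].astype(np.float32)))+[255,90]
    w=np.array([onplane(c,*p,103)[:2] for p in b]); print(st,w.mean(0))
a=im; t=snap('top'); s=snap('side'); o=np.zeros((520,800,3),np.uint8); o[:420,:560]=a; f=lambda i:cv2.resize(i,(240,240),interpolation=cv2.INTER_CUBIC)[:,:,::-1]; o[:240,560:]=f(t[130:330,130:430]); o[250:490,560:]=f(s[180:270,240:330]); cv2.imwrite('pics/c9.png',o)
E
```

```text
fin [464.2   0.6 218.7] 41.85
[  20   48   12   98 1100] [466.9248492    4.14545289]
```

View pics/c9.png

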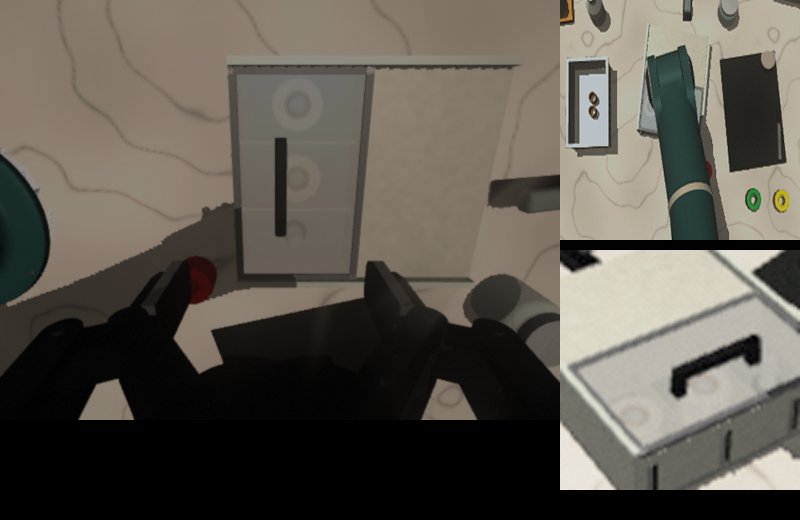

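The cover is shut: the bar is at x ≈ 467, 141 mm from its open position. Both rolls are under the cover, both cores are in the basket, and the robot is clear.

```bash
python3 -c "
from station import manip; print(manip.sign_off())"
```

```text
the job is handed in; nothing more can be done
None
```

The job is handed in at about 42 s (the hand-in gave no verdict): both spent cores are in the basket, both fresh rolls are pressed down on the middle and left spindles, the cover is slid shut and released, and no bystander was touched.

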